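# Check the test tweezers on the contact block

### The job

Lift the red-and-black spring tweezers out of their green stand by the ribbed finger pads, squeeze them until the tips are as far apart as the two brass spring contacts marked on the test block (18 mm), and press one tip on the middle of each contact, either way round, so that both contacts sink about halfway (3 mm). Finish while still holding the squeezed tweezers there with the gap steady: do not let go, and leave the other parts on the bench where they are.

Things in the scene. Friction and masses are not known exactly. Their poses are not given: they have to be found in the camera images.
- stand: fixed green upright stand, foot 64 (x) x 90 (y) mm, pocket 11 (x) x 47 (y) mm with its floor 6 mm and its rim 34 mm above the bench; origin: centre of its underside
- tweezers: spring test tweezers, 100 mm long, about 60 g, standing tips down in the stand's pocket; grey heel (11 x 15 mm) on top, legs 9 mm wide in x, splayed in y. Origin: midway between the open tips, level with the tip ends (6 mm above the bench in the stand); z points up to the heel, y from the black leg to the red leg. Pinch along y at the finger pads; about 2 N starts the squeeze, 8 N gives 18 mm gap
- pad_red (a point): centre of the outer face of the ribbed finger pad on the red leg: 14 mm wide in x, 16 mm high, 58 mm above the tip ends, 42 mm below the heel's top. The two pads measure about 44 mm over their outer faces when open and 37 mm at an 18 mm tip gap, where the faces are parallel
- pad_black (a point): centre of the outer face of the same pad on the black leg
- leg_red (a joint): angle by which the red leg is squeezed in (rad); the black leg always moves by the same. 0 = open, tip gap 36 mm; 0.16 = stop. Pivots lie 96 mm above the tip ends, 38 mm above the pads' centres: tip gap = 36 mm - 192 mm x angle (0.094 for 18 mm), the pad width shrinks by 76 mm x angle. Springs open when released
- tip_red (a point): end of the red leg's brass tip (5 mm thick, round)
- tip_black (a point): end of the black leg's brass tip (5 mm thick, round)
- test_block: fixed aluminium block, 56 (x) x 76 (y) x 30 mm high, on a black top plate two brass contacts with white lines beside them, 18 mm apart along the block's y, on its middle line x = 0; origin: centre of its underside
- contact_a_top (a point): centre of the top face of the brass contact at the block's +y: 12 mm diameter, top 40 mm above the bench when not pressed
- contact_b_top (a point): centre of the top face of the brass contact at the block's -y: 12 mm diameter, top 40 mm above the bench when not pressed
- contact_a (a joint): depth by which contact a is pressed down (m), 0 to 0.006; spring: about 0.4 N to start, 1.6 N at 0.003, 2.8 N at 0.006
- contact_b (a joint): depth by which contact b is pressed down (m), 0 to 0.006; spring as contact a
- relay: bystander: small white box-shaped relay, 13x29x26 mm; origin: centre of its underside
- blue_capacitor: bystander: blue box-shaped film capacitor, 26x51x23 mm; origin: centre of its underside
- round_capacitor: bystander: upright dark round capacitor, 22 mm diameter, 32 mm high; origin: centre of its underside
- flux_pot: bystander: orange pot with black lid, 46 mm diameter, 36 mm high; origin: centre of its underside
Not all that is in view belongs to the job. Several things have the shape of the stand; the one meant has the colours described above.

How it is judged:
By the outcome, as a careful person would: the job done as asked, in the order asked, and still so for the second after the job is handed in, while the arm keeps its last pose, push and grip.
It also fails if it takes over 45 s, if anything falls off the work surface, if the arm or the gripper's body presses on something with over 40 N, if the wrist force passes 120 N, or if a joint passes its speed limit or range.

### The arm

A 6-joint arm with a two-finger parallel gripper is mounted at the origin on a cart in front of the work surface, level with it; the furniture and walls round the work are solid. World frame = base frame: x ahead of the robot, y to its left, z up, the work surface at z = 0. Lengths are in m, angles in rad, forces in N, time in s.
With the tool pointing down it reaches from about 0.275 to 1 m from the base axis. Payload 8.4 kg.
Tool frame: the origin (TCP) lies on the centre line of the jaws, within the pads' length; the fingertips stand 17 mm ahead of it and the grasp point (between the pads) lies 2 mm behind it (bot.tcp_to_tips is the z of the fingertips in the tool frame, in m); z points along the fingers, y is the line along which they close (so a half turn about z gives the same grasp; the last joint's range is limited). The gripper opens to 85 mm and grips with 20 to 120 N. Pads are 22 mm wide; open, the fingers measure 114 mm over their backs; the gripper's body (76 mm by 85 mm) begins 54 mm behind the grasp point. The pads swing forward as they close: fully open they stand 13 mm farther back than shut.
Start: joints at [-1.343, 0.353, 1.633, -0, 1.155, -0.002], TCP at [0.142, -0.609, 0.248] pointing down, gripper open.
Joint ranges: [-2.63, 2.63], [-0.92, 2.1], [0.06, 2.66], [-1.3, 4.44], [0, 2.69], [-3.02, 3.02]. Speed limits (rad/s): [2.22, 2.22, 2.79, 3.14, 3.14, 3.14].

### API

Orientations are given as a unit quaternion [x, y, z, w].
In Python, from workcell import bot, hand, kinematics, get_obs, vision, hand_in gives the robot as it stands. The module is installed in compiled form; this text tells all that it offers. Calls block until the motion is done:
- bot.reach(position, orientation): joint-space move of the TCP to a pose.
- bot.servo_line(position, ori=None, velocity=0.15): straight line of the TCP; ori=None keeps the orientation; velocity is the mean speed in m/s.
- bot.goto_joints(angles): joint-space move.
- hand.move_gripper(opening, strength=None): finger opening in m; strength is the grip in N (None keeps the last); returns when the fingers have stopped.
- bot.dwell(seconds).
- kinematics.solve_ik(position, orientation): joint angles nearest the present ones, or None.
- get_obs(): the state.
- vision.read_camera(name): name is "side" or "top"; returns a dict with "frame" (384x512x3 uint8, red, green, blue), "intrinsics" (3x3 intrinsics, pixels), "dist" ([k1, k2, p1, p2, k3] as OpenCV has them; the pictures are not rectified), "view" (4x4, takes a point from world to camera coordinates). Camera axes: x right, y down, z forward; pixel columns grow to the right and rows downward; lengths in m; the calibration is good to about 2 mm. A picture is of the moment at which its call begins. There is no depth.
A pose or a line that the arm cannot do raises bot.IKError and nothing moves.
- hand_in(): hands the job in; it is judged then, once.
The state is a dict: "time_s": time; "joint_pos": joint angles; "joint_vel": joint speeds; "joint_efforts": joint torques, N m; "position": TCP position; "orientation": TCP orientation; "wrist_force": force on the tool from outside, world axes, zero at the start; "ft_torque": the same for the moment, N m; "gripper_width": finger opening in m; "grip_force": force on a finger pad.
Only numpy, scipy, OpenCV 4.12 (cv2) and the standard library are available. Lean on these libraries where they do the work, as an engineer would, in place of code of your own. Each camera call takes 0.05 s, during which the arm holds its last target. There are 200 camera calls.

## Working session

There is one attempt and no reset: what is moved stays moved. The work goes in short steps, each a Python script; the robot and the scene stay as the last script left them, time stands still between calls to the robot, and variables do not carry over. Pictures are saved under pics/ and viewed, at most 10 in all, crops included, and the job is handed in when it is done.

```bash
mkdir -p pics; python3 - <<'E'
from workcell import vision,get_obs
import cv2,pickle
d={}
for n in("side","top"):
    r=vision.read_camera(n);d[n]=r
    cv2.imwrite(f"pics/{n}0.png",r["frame"][:,:,::-1]);print(n,r["intrinsics"],r["dist"],r["view"])
pickle.dump(d,open("cams.pkl","wb"))
o=get_obs();print(o)
E
```

```text
side [[354.5465548    0.         257.1243594 ]
 [  0.         354.5465548  188.30214391]
 [  0.           0.           1.        ]] [-0.08634853  0.          0.          0.          0.        ] [[ 0.99846247 -0.05519446  0.00512553 -0.49056949]
 [-0.01625324 -0.37990684 -0.92488195  0.07596085]
 [ 0.05299558  0.92337661 -0.38021981  0.92140054]
 [ 0.          0.          0.          1.        ]]
top [[449.5187889    0.         253.75061543]
 [  0.         449.5187889  193.3287501 ]
 [  0.           0.           1.        ]] [-0.03603034  0.          0.          0.          0.        ] [[ 0.09667437 -0.99531001  0.00347189 -0.07017149]
 [-0.97099364 -0.09507781 -0.21938907  0.49403513]
 [ 0.21869023  0.01783812 -0.97563127  1.35854599]
 [ 0.          0.          0.          1.        ]]
{'time_s': 0.1, 'joint_pos': array([-1.34339983e+00,  3.53578905e-01,  1.63404705e+00, -2.61258229e-05,
        1.15521022e+00, -2.41467501e-03]), 'joint_vel': array([ 0.00081505, -0.00101332, -0.0003982 , -0.00017165, -0.00190236,
       -0.00070285]), 'joint_efforts': array([ 3.01208649e-05, -6.06359625e+01, -3.42821789e+01,  2.10737676e-05,
        3.81489095e-03,  4.35693934e-06]), 'position': array([ 0.14226385, -0.60818036,  0.24764217]), 'orientation': array([ 9.93404816e-01,  1.14658123e-01, -8.16673912e-05, -6.16491337e-04]), 'wrist_force': array([ 0.06271335, -0.76919909, -0.06714044]), 'ft_torque': array([ 0.02020373, -0.02038422, -0.02403778]), 'grip_force': 0.0, 'gripper_width': 0.08580300938643946}
```

View pics/side0.png

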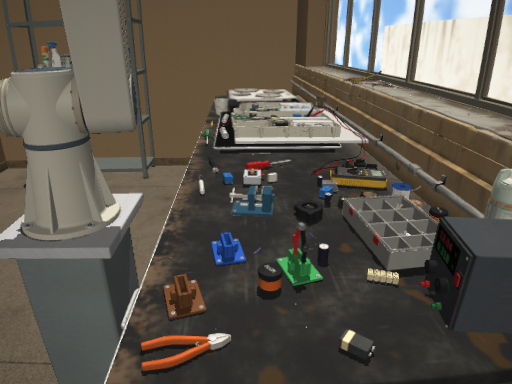

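View pics/top0.png

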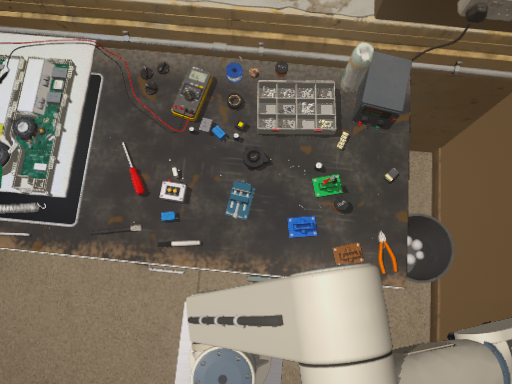

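The side view shows three stand-shaped things: green (300,268), blue (228,248) and brown (184,297). In the top view they are at (328,186), (302,227) and (348,254). Only the green one holds red/black tweezers, so it fits. The test block is probably the white/black thing at top (173,190), side (262,177). I'll enlarge to confirm.

```bash
cat > mk.py <<'E'
import cv2,pickle,numpy as np
def crops(d,L,out):
    T=[]
    for n,u,v,w,h in L:
        f=d[n]["frame"][v:v+h,u:u+w,::-1]
        T.append(cv2.resize(f,(400,300),interpolation=cv2.INTER_CUBIC))
    cv2.imwrite(out,np.vstack([np.hstack(T[:2]),np.hstack(T[2:])]))
E
python3 - <<'E'
from mk import *
d=pickle.load(open("cams.pkl","rb"))
crops(d,[("side",260,220,80,60+0),("top",300,165,60,45),("side",230,160,60,45),("top",150,170,60,45)],"pics/c1.png")
E
```

```text
(no output)
```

View pics/c1.png

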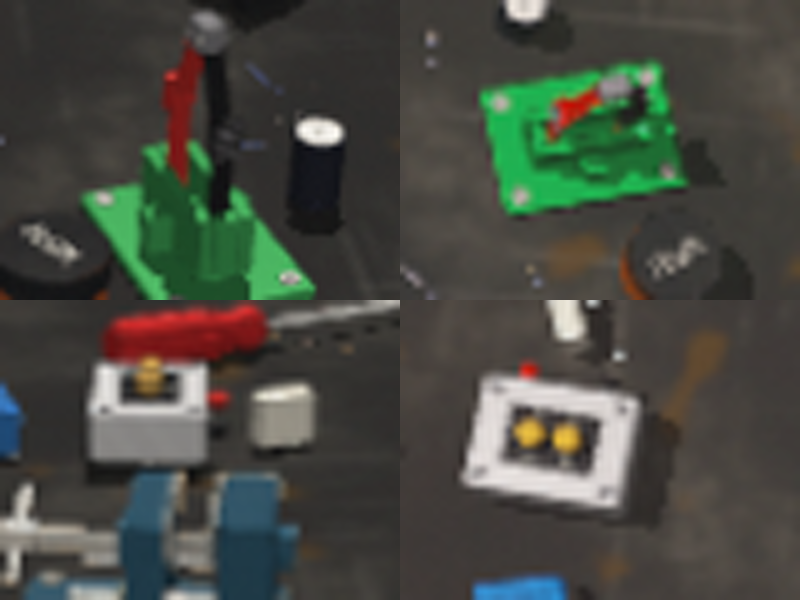

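The crop confirms it. The green stand holds the tweezers, with the red leg towards image-left in the top view, which is +y. The aluminium block with two brass contacts is at top (173,190). I'll enlarge more to pick points.

```bash
python3 - <<'E'
import cv2,pickle,numpy as np
d=pickle.load(open("cams.pkl","rb"))
def c(n,u,v,w,h,s):return cv2.resize(d[n]["frame"][v:v+h,u:u+w,::-1],None,fx=s,fy=s,interpolation=cv2.INTER_CUBIC)
a=c("side",276,217,50,75,8); b=np.vstack([c("top",307,170,40,30,10),c("top",155,176,40,30,10)])
cv2.imwrite("pics/c2.png",np.hstack([a,b]))
for n,(u0,u1,v0,v1) in {"side":(240,275,165,182),"top":(160,185,180,200)}.items():
    f=d[n]["frame"][v0:v1,u0:u1].astype(int);m=(f[...,0]-f[...,2])>50;m&=(f[...,1]>80)
    y,x=np.nonzero(m);print(n,x.mean()+u0,y.mean()+v0,len(x)); print([(i+u0,j+v0,f[j,i].tolist()) for j,i in zip(y,x)] )
E
```

```text
side 251.75 170.55 20
[(np.int64(252), np.int64(168), [145, 83, 46]), (np.int64(249), np.int64(169), [140, 81, 81]), (np.int64(250), np.int64(169), [139, 82, 71]), (np.int64(251), np.int64(169), [170, 122, 67]), (np.int64(252), np.int64(169), [209, 164, 84]), (np.int64(253), np.int64(169), [188, 143, 76]), (np.int64(254), np.int64(169), [135, 91, 74]), (np.int64(251), np.int64(170), [153, 124, 77]), (np.int64(252), np.int64(170), [160, 125, 65]), (np.int64(253), np.int64(170), [154, 123, 72]), (np.int64(250), np.int64(171), [130, 106, 71]), (np.int64(251), np.int64(171), [180, 140, 73]), (np.int64(252), np.int64(171), [180, 141, 73]), (np.int64(253), np.int64(171), [166, 130, 68]), (np.int64(251), np.int64(172), [128, 99, 52]), (np.int64(252), np.int64(172), [134, 105, 54]), (np.int64(253), np.int64(172), [118, 93, 49]), (np.int64(251), np.int64(173), [120, 93, 48]), (np.int64(252), np.int64(173), [124, 97, 51]), (np.int64(253), np.int64(173), [108, 85, 46])]
top 171.375 189.3125 32
[(np.int64(168), np.int64(181), [200, 113, 110]), (np.int64(169), np.int64(181), [191, 89, 86]), (np.i
[... 733 characters left out ...]
.int64(190), [199, 159, 55]), (np.int64(171), np.int64(190), [133, 101, 41]), (np.int64(173), np.int64(190), [209, 168, 59]), (np.int64(174), np.int64(190), [227, 185, 64]), (np.int64(175), np.int64(190), [222, 180, 62]), (np.int64(176), np.int64(190), [168, 130, 48]), (np.int64(168), np.int64(191), [171, 135, 57]), (np.int64(169), np.int64(191), [180, 142, 53]), (np.int64(170), np.int64(191), [126, 96, 41]), (np.int64(173), np.int64(191), [199, 162, 58]), (np.int64(174), np.int64(191), [221, 181, 62]), (np.int64(175), np.int64(191), [216, 174, 58]), (np.int64(176), np.int64(191), [163, 125, 45]), (np.int64(174), np.int64(192), [159, 126, 62]), (np.int64(175), np.int64(192), [152, 118, 50])]
```

View pics/c2.png

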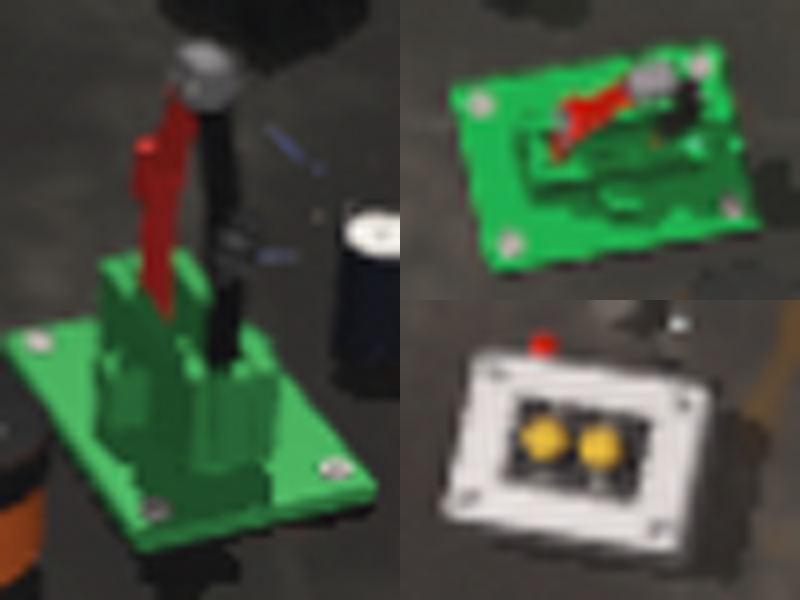

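In the side panel the green foot's corners are left (5,336), near (140,536) and right (375,488), with the heel top at (206,54). In the top panels the foot corners are (50,90), (318,42), (358,228) and (95,268), and the brass contacts are at (143,139) and (200,146). Next step is to fit poses.

```bash
cat > geo.py <<'E'
import cv2,pickle,numpy as np
from scipy.optimize import least_squares
d=pickle.load(open("cams.pkl","rb"))
def proj(n,P):
    r=d[n];V=r["view"]
    return cv2.projectPoints(np.atleast_2d(P).astype(float),cv2.Rodrigues(V[:3,:3])[0],V[:3,3],r["intrinsics"],r["dist"])[0][:,0]
def px(u,v,o,s):return np.array([o[0]+(u+.5)/s-.5,o[1]+(v+.5)/s-.5])
def Rz(a):c,s=np.cos(a),np.sin(a);return np.array([[c,-s],[s,c]])
def place(p,L):L=np.atleast_2d(L);return np.c_[L[:,:2]@Rz(p[2]).T+p[:2],L[:,2]+p[3]]
def fitpose(obs,p0):  # obs: list (cam, local xyz, pixel); p = x,y,yaw,z
    f=lambda p:np.concatenate([(proj(n,place(p,l))-q).ravel() for n,l,q in obs])
    r=least_squares(f,p0);return r.x,r.fun.reshape(-1,2).round(2).tolist()
E
cat > m1.py <<'E'
from geo import *
for n in d:V=d[n]["view"];print(n,"cam at",-V[:3,:3].T@V[:3,3])
T=lambda u,v:px(u,v,(307,170),10);S=lambda u,v:px(u,v,(276,217),8);B=lambda u,v:px(u,v,(155,176),10)
h=.045;w=.032
obs=[("top",(w,h,0),T(50,90)),("top",(w,-h,0),T(318,42)),("top",(-w,-h,0),T(358,228)),("top",(-w,h,0),T(95,268)),
("side",(-w,h,0),S(5,336)),("side",(-w,-h,0),S(140,536)),("side",(w,-h,0),S(375,488))]
p,r=fitpose(obs,[.5,-.2,.1,.005]);print("stand",p,r)
o2=[("top",(0,0,0),T(252,72)),("side",(0,0,0),S(206,54))]
q,r=fitpose(o2,[*p[:2],0,.1]);print("heel",q,r, "predicted px", proj("top",[*p[:2],.106]),proj("side",[*p[:2],.106]),o2[0][2],o2[1][2])
h=.038;w=.028
obs=[("top",(w,h,.03),B(75,52)),("top",(w,-h,.03),B(312,86)),("top",(-w,-h,.03),B(284,246)),("top",(-w,h,.03),B(43,217)),
("top",(0,.009,.04),B(143,137)),("top",(0,-.009,.04),B(200,144))]
# side: crop c1 panel 3: scale 6.667 origin (230,160)
C=lambda u,v:px(u,v,(230,160),400/60)
obs+=[("side",(-w,-h,.03),C(92,108)),("side",(w,-h,.03),C(208,106)),("side",(0,-.009,.04),C(150,68))]
p,r=fitpose(obs,[.5,.2,.1,0]);print("block",p,r)
E
python3 m1.py
```

```text
side cam at [ 0.44221967 -0.84901838  0.42310398]
top cam at [ 0.18938801 -0.04710452  1.43406949]
stand [ 0.56058683 -0.25738031  0.26283254  0.00497869] [[0.16, -0.58], [0.1, -0.11], [0.13, -0.04], [-0.55, 0.39], [-0.53, -0.08], [-0.32, 0.34], [0.64, -0.18]]
heel [ 0.56148618 -0.2553548  -0.00480342  0.10496687] [[-0.04, 0.27], [0.17, -0.04]] predicted px [[332.41272603 177.28164006]] [[301.22034012 223.29975391]] [331.75 176.75] [301.3125 223.3125]
block [ 0.48732029  0.23854641 -0.03337583  0.0041954 ] [[0.13, -0.25], [-0.27, -0.66], [-0.33, 0.28], [0.28, 0.13], [0.16, 0.09], [0.04, 0.11], [-0.24, -0.04], [0.09, 0.21], [-0.15, -0.1]]
```

Both poses are consistent, with residuals of about 0.3 px. Next: approach, pinch lightly in the stand, and look before lifting.

```bash
cat > act.py <<'E'
from workcell import bot,hand,kinematics,get_obs,vision
import numpy as np,cv2,pickle
def q(yaw):return [np.cos(yaw/2),np.sin(yaw/2),0,0]
def st(t=""):
    F=[];
    for _ in range(4):F.append(get_obs()["wrist_force"]);bot.dwell(.02)
    o=get_obs();print(t,"t",round(o["time_s"],2),"p",o["position"].round(4),"q",o["orientation"].round(3),"F",np.mean(F,0).round(2),"w",round(o["gripper_width"],4),"g",round(o["grip_force"],2));return o
def shot(regs,out):
    T=[];R={}
    for n in {r[0] for r in regs}:R[n]=vision.read_camera(n)["frame"]
    for n,u,v,w,h,s in regs:T.append(cv2.resize(R[n][v:v+h,u:u+w,::-1],None,fx=s,fy=s,interpolation=cv2.INTER_CUBIC))
    cv2.imwrite(out,np.hstack(T))
E
python3 - <<'E'
from act import *
Y=.263;p=[.561,-.2565]
hand.move_gripper(.066,20);st("open")
bot.reach(p+[.18],q(Y));st("above")
bot.servo_line(p+[.062],velocity=.12);st("down")
hand.move_gripper(.040);st("grip")
shot([("side",272,200,50,75,8),("top",307,160,40,60,10)],"pics/g1.png")
E
```

```text
open t 0.5 p [ 0.1423 -0.6085  0.2482] q [ 0.993  0.115 -0.    -0.   ] F [-0.08  0.24  0.28] w 0.0663 g 0.0
above t 2.55 p [ 0.5607 -0.2575  0.1802] q [0.991 0.131 0.    0.   ] F [ 0.04 -0.28 -0.09] w 0.0661 g 0.0
down t 3.75 p [ 0.5616 -0.2568  0.0629] q [0.991 0.131 0.001 0.   ] F [ 0.04 -0.11  0.04] w 0.066 g 0.0
grip t 4.19 p [ 0.5616 -0.257   0.0625] q [0.991 0.131 0.001 0.001] F [ 0.23 -2.12  3.32] w 0.0401 g 2.45
```

View pics/g1.png

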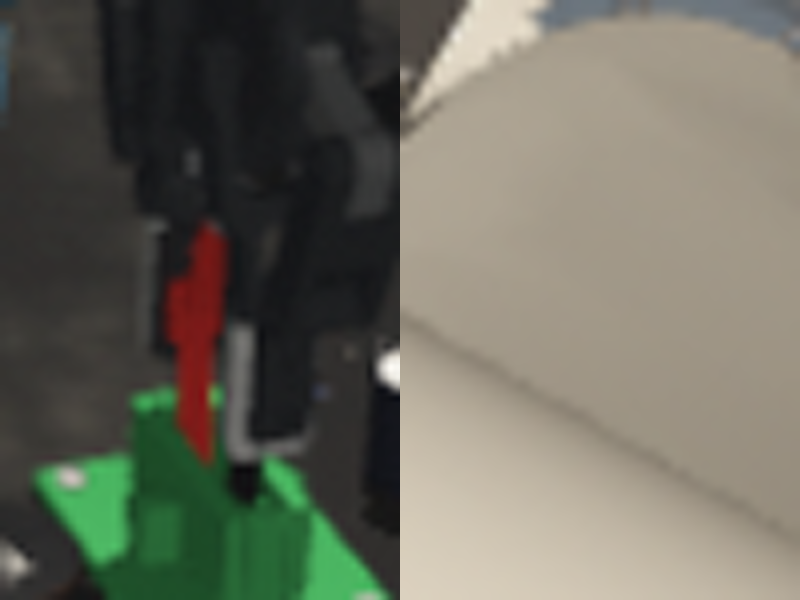

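The fingers are on both ribbed pads: the red pad is at about (180,300), in the middle of the finger pad. The top camera is blocked here by the arm. Next: lift, squeeze, and inspect the gap broadside to the side camera.

```bash
python3 - <<'E'
from act import *
o=get_obs();p=o["position"]
bot.servo_line([p[0],p[1],.20],velocity=.12);st("lift")
hand.move_gripper(.0385);st("38.5")
hand.move_gripper(.037);st("37")
js=[kinematics.solve_ik([.45,-.55,.30],q(s*np.pi/2)) for s in(1,-1)]
print([None if j is None else np.round(j,2) for j in js])
j=js[0] if js[0] is not None and abs(js[0][5])<2.9 else js[1]
bot.goto_joints(j);st("view")
r=vision.read_camera("side");pickle.dump((r,get_obs()),open("v1.pkl","wb"))
from geo import proj
c=proj("side",[.45,-.55,.25])[0];print(c)
u,v=int(c[0])-40,int(c[1])-40
cv2.imwrite("pics/v1.png",cv2.resize(r["frame"][v:v+60,u:u+80,::-1],None,fx=10,fy=10,interpolation=cv2.INTER_CUBIC));print(u,v)
E
```

```text
lift t 5.66 p [ 0.561  -0.2567  0.1991] q [ 0.991  0.131 -0.001 -0.   ] F [-0.12 -0.19 -1.07] w 0.0401 g 4.98
38.5 t 5.94 p [ 0.5614 -0.2568  0.1997] q [ 0.991  0.131 -0.    -0.   ] F [-0.31 -0.14 -0.85] w 0.0389 g 6.48
37 t 6.22 p [ 0.5615 -0.2569  0.2   ] q [ 0.991  0.131  0.    -0.   ] F [-0.28  0.4  -0.72] w 0.0371 g 7.7
[array([-0.89,  0.45,  1.37, -0.  ,  1.32, -0.89]), array([-0.89,  0.45,  1.37, -0.  ,  1.32,  2.25])]
view t 7.84 p [ 0.4504 -0.5493  0.2997] q [ 0.707  0.707  0.    -0.   ] F [-0.16 -0.21 -0.84] w 0.0373 g 7.69
[247.17456695 236.25198682]
207 196
```

View pics/v1.png

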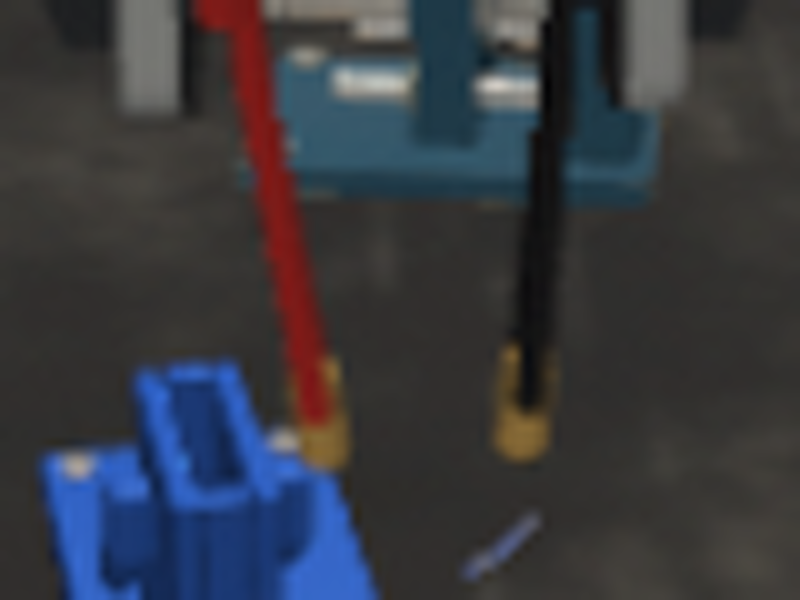

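The tips are brass: the red one ends at (326,460) and the black one at (521,452) in the crop. The legs look slightly tilted towards black, so I'll quantify that.

```bash
cat > m2.py <<'E'
from geo import *
P=lambda u,v:px(u,v,(207,196),10)
r,o=pickle.load(open("v1.pkl","rb"));t=o["position"]
# legs local: lateral s along world x (red at -x), height relative to TCP ; params: tilt, dx, dz(tips), gap
def pts(p):
    a,dx,dz,g=p
    def w(s,h): # h above tip plane; rotate about tip mid
        return [t[0]+dx+s*np.cos(a)+h*np.sin(a),t[1],t[2]+dz-s*np.sin(a)+h*np.cos(a)]
    return np.array([w(-g/2,0),w(g/2,0)])
obs=np.array([P(326,462),P(521,454)])
V=d["side"]["view"]
def tri(px_,y):
    K=d["side"]["intrinsics"];n=cv2.undistortPoints(px_[None,None],K,d["side"]["dist"])[0,0]
    ray=V[:3,:3].T@[n[0],n[1],1];c=-V[:3,:3].T@V[:3,3];return c+ray*(y-c[1])/ray[1]
for nm,a in dict(redtip=(326,460),blacktip=(521,452),redleg_top=(243,20),redleg_low=(313,400),blkleg_top=(560,20),blkleg_low=(529,400),fingL_in=(183,100),fingL_out=(120,105),fingR_in=(628,95),fingR_out=(690,95)).items():
    x=tri(P(*a),t[1]);print(nm,((x-t)*1e3).round(1))
E
python3 m2.py; python3 -c "
from geo import *;import pickle
r,o=pickle.load(open('v1.pkl','rb'));print(o['position'],proj('side',o['position']))"
```

```text
redtip [ -8.3   0.  -55.8]
blacktip [ 10.8   0.  -55.4]
redleg_top [-15.2   0.   -8.8]
redleg_low [ -9.4   0.  -49.1]
blkleg_top [14.1  0.  -9.4]
blkleg_low [ 11.5   0.  -49.6]
fingL_in [-21.    0.  -16.8]
fingL_out [-26.9   0.  -17.2]
fingR_in [ 20.5   0.  -17.2]
fingR_out [ 26.4  -0.  -17.3]
[ 0.4504499  -0.54928416  0.29968886] [[247.32561232 188.4547997 ]]
```

The gap is 19.1 mm, which matches a width reading of 37.3 mm, and the tweezers are tilted about 0.035 rad towards black. I'll squeeze slightly more, tilt the tool to compensate, and re-check.

```bash
cat >> act.py <<'E'
from scipy.spatial.transform import Rotation as Ro
TILT=.035
def qt(yaw,t=None):return (Ro.from_quat(q(yaw))*Ro.from_rotvec([TILT if t is None else t,0,0])).as_quat()
E
python3 - <<'E'
from act import *
hand.move_gripper(.0367);st("sq")
bot.servo_line([.45,-.55,.30],qt(np.pi/2),velocity=.05);bot.dwell(.2);st("tilt")
r=vision.read_camera("side");pickle.dump((r,get_obs()),open("v1.pkl","wb"))
cv2.imwrite("pics/v2.png",cv2.resize(r["frame"][196:256,207:287,::-1],None,fx=10,fy=10,interpolation=cv2.INTER_CUBIC))
E
```

```text
sq t 8.18 p [ 0.4502 -0.5498  0.3   ] q [ 0.707  0.707 -0.    -0.   ] F [-0.03 -0.14 -0.67] w 0.0368 g 7.94
tilt t 8.69 p [ 0.4499 -0.55    0.3001] q [ 0.707  0.707 -0.012 -0.012] F [-0.4  -0.3  -0.17] w 0.037 g 7.93
```

View pics/v2.png

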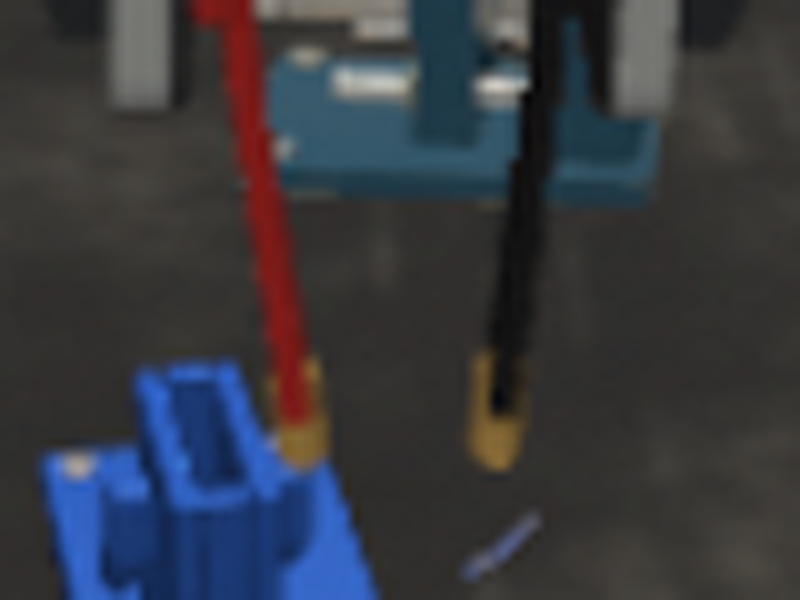

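The tips are now level at (303,460) and (495,459) in the crop, about 18.5 mm apart, with their midpoint about 1.1 mm to the red side of the TCP. Before placing, I'll cross-check the block pose from each camera.

```bash
cat > m3.py <<'E'
from geo import *
h=.038;w=.028
B=lambda u,v:px(u,v,(155,176),10);C=lambda u,v:px(u,v,(230,160),400/60)
top=[("top",(w,h,.03),B(75,52)),("top",(w,-h,.03),B(312,86)),("top",(-w,-h,.03),B(284,246)),("top",(-w,h,.03),B(43,217)),
("top",(0,.009,.04),B(143,137)),("top",(0,-.009,.04),B(200,144))]
side=[("side",(-w,-h,.03),C(92,108)),("side",(w,-h,.03),C(208,106)),("side",(0,-.009,.04),C(150,68)),("side",(-w,-h,0),C(92,460)) ,("side",(w,-h,0),C(206,465))]
side=side[:3]
def f(obs,z,yaw=None):
    g=lambda p:np.concatenate([(proj(n,place([p[0],p[1],p[2] if yaw is None else yaw,z],l))-q_).ravel() for n,l,q_ in obs])
    r=least_squares(g,[.49,.24,-.03]);return r.x.round(4),r.fun.round(2).tolist()
print("top",f(top,0));print("top contacts",f(top[4:],0));print("side",f(side,0,-.033));print("both",f(top+side,0))
t=d["top"]["frame"][186:194,164:180].astype(int);print((t[...,0]-t[...,2]).tolist())
E
python3 m3.py
```

```text
top (array([ 0.4881,  0.2394, -0.0367]), [0.19, -0.21, -0.29, -0.55, -0.4, 0.33, 0.29, 0.11, 0.17, 0.13, 0.03, 0.17])
top contacts (array([ 0.4885,  0.2398, -0.026 ]), [0.07, 0.01, -0.07, -0.01])
side (array([ 0.4881,  0.2503, -0.03  ]), [-0.04, -0.09, 0.09, 0.16, -0.05, -0.08])
both (array([ 0.488 ,  0.24  , -0.0378]), [0.01, -0.22, -0.47, -0.54, -0.61, 0.34, 0.09, 0.1, -0.03, 0.13, -0.17, 0.17, -0.07, 1.03, 0.22, 1.3, 0.04, 0.97])
[[9, 8, 9, 6, 7, 6, 11, 9, 7, 9, 8, 8, 9, 9, 9, 9], [8, 8, 7, 6, 25, 45, 25, 10, 6, 5, 6, 11, 9, 7, 7, 8], [9, 8, 7, 40, 95, 126, 99, 32, 5, 26, 46, 41, 23, 6, 5, 5], [8, 8, 7, 105, 152, 162, 145, 92, 12, 95, 127, 131, 82, 8, 5, 5], [8, 8, 7, 70, 145, 160, 144, 92, 42, 150, 163, 160, 120, 30, 4, 6], [8, 8, 6, 5, 114, 127, 85, 27, 8, 141, 159, 158, 118, 33, 4, 6], [8, 7, 7, 7, 13, 18, 12, 4, 5, 48, 97, 102, 60, 11, 5, 7], [8, 7, 5, 6, 10, 10, 7, 6, 5, 5, 18, 18, 6, 4, 5, 8]]
```

```bash
python3 - <<'E'
from act import *
from geo import proj
Y=-.033;P=[.4885,.2385]
hand.move_gripper(.0365)
bot.reach(P+[.21],qt(Y));st("above")
bot.servo_line(P+[.107],qt(Y),velocity=.1);bot.dwell(.3);st("hover")
T={}
for n in("side","top"):T[n]=vision.read_camera(n)
pickle.dump((T,get_obs()),open("v3.pkl","wb"))
print(proj("side",[.488,.2395,.04]))
a=cv2.resize(T["side"]["frame"][140:190,232:272,::-1],None,fx=12,fy=12,interpolation=cv2.INTER_CUBIC)
b=cv2.resize(T["top"]["frame"][165:215,160:185,::-1],None,fx=12,fy=12,interpolation=cv2.INTER_CUBIC)
cv2.imwrite("pics/v3.png",np.hstack([a,b]))
E
```

```text
above t 11.82 p [0.4888 0.2382 0.2101] q [ 1.    -0.017  0.    -0.017] F [ 0.24 -0.46 -0.77] w 0.0365 g 8.09
hover t 13.38 p [0.4886 0.2386 0.1072] q [ 1.    -0.016  0.    -0.018] F [-0.28 -0.19 -0.41] w 0.0368 g 8.09
[[252.10385298 169.87428553]]
```

View pics/v3.png

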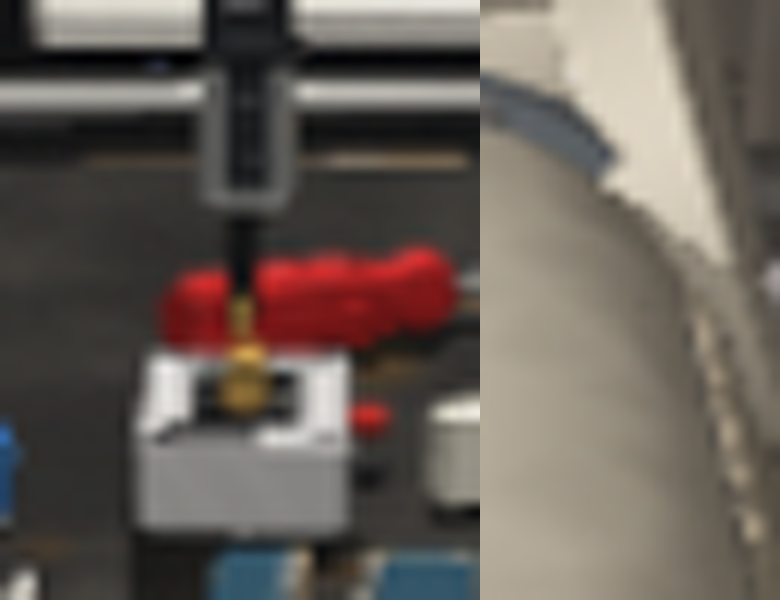

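In the side view the tip is at column 242 and the front contact at 244, so the tip sits about 0.5 mm towards −x; the top camera is blocked by the arm. I'll shift x by 0.5 mm and go down under force watch.

```bash
cat >> act.py <<'E'
def fz(n=25):
    F=[]
    for _ in range(n):F.append(get_obs()["wrist_force"]);bot.dwell(.02)
    return np.mean(F,0)
E
python3 - <<'E'
from act import *
Y=-.033;P=[.4890,.2384]
bot.servo_line(P+[.107],qt(Y),velocity=.05)
b=fz(40);print("base",b.round(2))
for z in(.100,.0975,.096,.095,.094,.093,.092):
    bot.servo_line(P+[z],qt(Y),velocity=.03);bot.dwell(.1)
    f=fz(20)-b;o=get_obs();print(z,o["position"][2].round(4),f.round(2),round(o["gripper_width"],4),round(o["grip_force"],2),round(o["time_s"],1))
    if f[2]>2.7:break
E
```

```text
base [ 0.02 -0.07 -0.7 ]
0.1 0.1001 [0.07 0.21 0.03] 0.0369 8.09 15.2
0.0975 0.0975 [0.02 0.08 0.1 ] 0.0364 8.09 15.9
0.096 0.096 [0.09 0.46 1.01] 0.0367 8.01 16.6
0.095 0.095 [0.23 0.27 1.64] 0.037 7.96 17.3
0.094 0.094 [0.28 0.64 2.42] 0.0369 7.92 17.9
0.093 0.093 [0.34 0.39 3.03] 0.0365 7.9 18.6
```

Contact came at z≈0.0962. The slope of about 0.7 N/mm and the 3.0 N show both springs being pressed about 2.9 mm. One check picture.

```bash
python3 - <<'E'
from act import *
bot.servo_line([.4890,.2384,.0929],qt(-.033),velocity=.02);bot.dwell(.3);st("final");print(fz(40)+[0,0,.7])
shot([("side",232,150,40,35,16)],"pics/v4.png");st()
E
```

```text
final t 19.24 p [0.489  0.2384 0.0929] q [ 1.    -0.016  0.    -0.017] F [0.12 0.47 2.8 ] w 0.0371 g 7.89
[0.28627444 0.62083918 3.54262787]
 t 20.02 p [0.489  0.2384 0.0929] q [ 1.    -0.016  0.    -0.017] F [0.39 0.74 2.31] w 0.0363 g 7.89
```

View pics/v4.png

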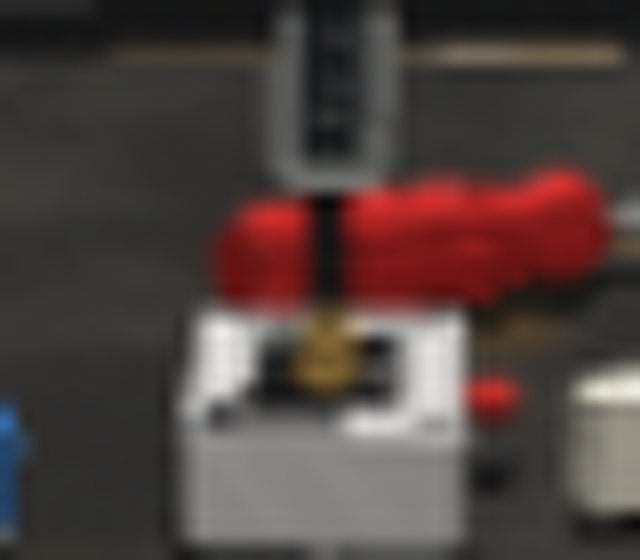

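The tip leg and the contact line up at column 327, both contacts are sunk, and force and grip are steady.

```bash
python3 -c "
from workcell import hand_in;print(hand_in())"
```

```text
the job is handed in; nothing more can be done
None
```

I handed in the job with the tweezers still held: tips about 18 mm apart, one on each contact, and both contacts pressed about 3 mm (judged from force). It took about 20 s of robot time. The arm blocked the top camera at the block, so tip centring along the line between the contacts was not checked by picture.

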